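# Lock the coil winder's spindle with its cross pin

## Robot

A 7-joint arm with a two-finger parallel gripper is mounted at the origin on a cart in front of the work surface, level with it; the furniture and walls round the work are solid. World frame = base frame: x ahead of the robot, y to its left, z up, the work surface at z = 0. Lengths are in m, angles in degrees, forces in N, time in s.
With the tool pointing down it reaches from about 0.425 to 0.95 m from the base axis. Payload 16.7 kg.
Tool frame: the origin (TCP) lies between the finger pads; the fingertips stand 8 mm ahead of it and the grasp point (between the pads) lies 11 mm behind it; z points along the fingers, y is the line along which they close (so a half turn about z gives the same grasp; the last joint's range is limited). The gripper opens to 94 mm and grips with 3 to 60 N. Pads are 16 mm wide; open, the fingers measure 119 mm over their backs; the gripper's body (75 mm by 177 mm) begins 78 mm behind the grasp point.
Start: joints at [54.632, 24.414, 4.234, 92.017, -1.954, 63.644, -3.845], TCP at [0.304, -0.602, 0.213] pointing down, gripper open.
Joint ranges: [-163.25, 163.25], [-28.42, 122.38], [-70.27, 78.77], [12.13, 141.07], [-58.53, 238.53], [9.26, 117.41], [-156.51, 156.51]. Speed limits (degrees/s): [108.29, 108.29, 136.94, 136.94, 172.46, 172.46, 172.46].

## Interface

Orientations are given as a 3x3 rotation matrix whose columns are the frame's x, y, z axes.
In Python, from cell import arm gives the robot as it stands.
- The arm moves only by the shell command python3 -m handwheel 'ROWS'. ROWS is a JSON object of lists of equal length, an entry for each row: "travel": the shift along the world's x, y, z in mm, a list of three; "spin": the turn about the world's z in rad; "jaw": the closure, from -1 (fully open) to 1 (shut). A call has exactly 5 rows; each row is the pose to reach, as a shift and turn from the pose commanded when the call began; what a row does not reach only later rows make up. A row lasts 1/8 s, in which the tool goes at most 62.5 mm and 10.7 degrees, less where a joint would pass 70% of its speed; a pose out of reach is approached as far as the arm can. A call with a gripper value outside its range is refused whole. The fingers move at their own pace and stop on an object; the grip force is fixed at half the most. Time passes only in rows, so rows that repeat a pose let the fingers close, or fill a call up. It gives the time, the measured TCP pose, the force, the opening and the grip force at its end, in the units of the state.
- arm.state(): the state, without advancing time (a new reading comes with each control period).
- arm.read_camera(name): name is "scene" or "top"; returns the picture (384x512x3 uint8, red, green, blue); there is no depth.
- arm.get_calibration(name): a dict with "fx", "fy", "cx", "cy" (pixels), "R" (3x3) and "t" (3): a world point X has camera coordinates R X + t. Camera axes: x right, y down, z forward; pixel columns grow to the right and rows downward; lengths in m; the calibration is good to about 2 mm. A picture is of the moment at which its call begins. get_calibration takes no time and is no camera call.
- arm.hand_in(): hands the job in; it is judged then, once.
The state is a dict: "t": time; "joint_positions": joint angles; "joint_vel": joint speeds; "joint_torque": joint torques, N m; "tool_pos": TCP position; "eef_rot": TCP orientation; "force": force on the tool from outside, world axes, zero at the start; "torque": the same for the moment, N m; "grip_width": finger opening in m; "finger_force": force on a finger pad.
Only numpy, scipy, OpenCV 4.12 (cv2) and the standard library are available. Lean on these libraries where they do the work, as an engineer would, in place of code of your own. Each camera call takes 0.05 s, during which the arm holds its last target. There are 200 camera calls.

## Task

Lock the spindle of the green hand-cranked coil winder so that its mandrel can be changed. Take the red-headed lock pin out of the wooden rack, press it upright into the hole with the brass bush on top of the winder until it clicks past the spring catch and its point stands on the spindle, and let go of it; then turn the crank slowly by its wooden handle, feeling for the moment when the pin drops into the spindle's hidden cross-hole and stops the crank, and turn no harder against it. Finally push the pin gently down through the spindle until its red head sits on the winder, let go, and leave the other things on the desk where they are.

Things in the scene. Friction and masses are not known exactly. Their poses are not given: they have to be found in the camera images.
- pin: loose steel lock pin with a red head, 120 mm long, about 140 g. Origin in the middle of its lower end (the point), z up along the pin. Stem 10 mm thick and 84 mm long, its lowest 3 mm tapered to 6.4 mm, with two thinner necks (6.4 mm), 24 to 39 mm and 68 to 78 mm above the point, in which the spring balls of the lock hole rest; on the stem the head, 20 mm thick, 36 mm tall, its lowest 3 mm a flange 26 mm wide
- pin_grip (a point): centre of the pin's red head, 102 mm above the point; z up along the pin
- pin_seat (a point): middle of the underside of the red head, 84 mm above the point; z up along the pin
- rack_top (a point): mouth of the hole in the fixed wooden rack (block 110 x 44 x 45 mm, mouth 45 mm above the desk) in which the pin stands upright at the start, 40 mm deep, with 1.5 mm play; the rack's long side runs along x. Four steel rods beside it, 34 to 78 mm away in +x, are at most 71 mm tall
- winder: fixed green coil winder; origin on the desk under the lock hole, x away from the robot, y along the spindle to the chuck (left), z up. Base 96 mm in x, y from -46 to 150 mm, 12 mm thick; headstock 58 x 48 mm, top at 159 mm; level spindle along y, its axis at 105 mm, with a steel chuck (38 mm thick) and rod on the left up to the tail bracket at y = 134 mm, crank on the right
- lock_hole (a point): mouth of the lock hole in its brass bush, in the middle of the headstock's top, 159 mm above the desk; axes as the winder. Mouth 17 mm wide, tapering in 4.5 mm to a straight bore 11 mm wide. 11 mm down two spring balls stand into it: a full-thickness stem is pushed past them with 5 to 10 N, a neck moves freely. Pin home: the underside of the head lies on this mouth
- spindle_top (a point): uppermost point of the spindle (30 mm thick) inside the lock hole, 39 mm below its mouth. One straight cross-hole, 11.5 mm wide, goes through the spindle, hidden in the headstock: nothing outside, nor the crank, shows its angle; at the start it is 28 to 150 degrees of turning away, whichever way. With the pin's point here the underside of the head is 45 mm above the mouth
- pin_stop (a point): point 8 mm lower, on the hole's axis: when the cross-hole comes under the pin, the pin's point drops here by its weight, is stopped by the spring balls at its upper shoulder, and blocks the crank (within 3 degrees). From here it must be pushed 37 mm, past the balls, through the spindle into the bore below. Cranking against it with over some 12 N at the handle bends it; ease the crank back a little before pushing
- crank_axis (a point): point on the spindle's axis, 105 mm above the desk, level along the axis with the middle of the crank handle; axes as the winder: the crank turns about y
- crank_handle (a point): centre of the crank's wooden handle, a free-spinning sleeve 19 mm thick, 53 mm long, parallel to the spindle, 50 mm from its axis, 96 mm right of the lock hole. Frame turns with the crank, z from axis to handle. Starts within 30 degrees of straight up; turns either way without end, with about 1 N at the handle, and stays where left. The crank arm is 32 to 42 mm nearer the headstock
- caliper: digital caliper, 47 x 150 x 10 mm, lying on the desk in front; leave alone
- flat_pliers: pliers with red handles, 51 x 130 x 13 mm, lying in front on the right; leave alone
- tape_roll: roll of yellow tape, 52 mm across, 36 mm tall, behind on the right; leave alone
- solder_spool: black and white spool, 41 mm across, 22 mm tall, behind the rack; leave alone
- ring_mandrel: tapered steel ring mandrel, 335 mm long, 27 mm thick, lying behind; leave alone
Mind the look-alikes: they are no part of the job. What is shaped like the pin but black or white is not meant.

How it is judged (in metres and radians):
On the way, in this order (a step that is already met when the one before it is completed fails the run):
1. the pin has been clicked into the lock hole, stands with its point on the spindle and is let go (z of pin_seat in the frame of lock_hole between 0.0425 and 0.049 m and horizontal distance between pin_seat and lock_hole below 0.006 m and contact force between the fingers and pin below 0.5 N), for 0.2 s.
2. by turning the crank the cross-hole has been brought under the pin, which has dropped into it by its own weight (z of pin_seat in the frame of lock_hole between 0.004 and 0.0405 m and horizontal distance between pin_seat and lock_hole below 0.006 m and contact force between the fingers and pin below 0.5 N), for 0.2 s.
At the end, for the whole second after the job is handed in: The pin stands through the headstock and the spindle's cross-hole, upright within 3 degrees, at rest, the underside of its red head within 2.5 mm of the hole's mouth and within 3 mm of its centre (z of pin_seat in the frame of lock_hole between -0.002 and 0.0025 m and horizontal distance between pin_seat and lock_hole below 0.003 m and angle between pin_seat's own z axis and vertical below 0.06 rad and linear speed of pin below 0.01 m/s); the robot touches nothing.
It fails at once if the pin is forced: more than 150 N between the pin and the winder with its spindle (cranked hard against it, or jammed or struck in) (contact force between pin and winder above 150 N).
It fails at once if a bystander is pushed more than 3 cm (distance of any of caliper, flat_pliers, tape_roll, solder_spool, ring_mandrel from where it was at the start of the episode above 0.03 m).
It also fails if it takes over 69 s, if anything falls off the work surface, if the arm or the gripper's body presses on something with over 40 N, if the wrist force passes 120 N, or if a joint passes its speed limit or range.

## Working session

There is one attempt and no reset: what is moved stays moved. The work goes in short steps, Python scripts to look and compute and a shell command to move; the robot and the scene stay as the last step left them, time stands still between calls to the robot, and variables do not carry over. Pictures are saved under pics/ and viewed, at most 10 in all, crops included, and the job is handed in when it is done.

```bash
ls; mkdir -p pics
python3 - <<'E'
from cell import arm
import cv2,numpy as np
s=arm.state();print(s)
for n in("scene","top"):
    im=arm.read_camera(n);cv2.imwrite(f"pics/{n}0.png",im[:,:,::-1])
    c=arm.get_calibration(n);print(n,c, -np.array(c["R"]).T@np.array(c["t"]))
E
```

```text
pics
{'t': 0.0, 'joint_positions': array([54.63186935, 24.45067451,  4.23017385, 92.05051633, -1.95393198,
       63.64290409, -3.84425868]), 'joint_vel': array([ 0.11757098,  0.006399  ,  0.0284664 ,  0.02224479,  0.10088538,
       -0.05252432,  0.02455898]), 'joint_torque': array([-1.87915088e-03, -9.35832453e+01,  3.66522096e+00, -4.54198194e+01,
       -4.89782926e-02,  2.01190700e-02,  1.49653888e-04]), 'tool_pos': array([ 0.30416852, -0.60212197,  0.21277636]), 'eef_rot': array([[ 8.92570638e-01,  4.50907139e-01, -6.39405307e-04],
       [ 4.50907585e-01, -8.92569987e-01,  1.08124285e-03],
       [-8.31738649e-05, -1.25339832e-03, -9.99999211e-01]]), 'force': array([-0.33232816,  1.3330278 ,  0.30659284]), 'torque': array([ 0.02730099, -0.04681183,  0.04644077]), 'finger_force': 0.0, 'grip_width': 0.09422344287866262}
scene {'fx': 482.2070004016483, 'fy': 482.2070004016483, 'cx': 255.06215040171705, 'cy': 188.69186643956184, 'R': array([[-0.83446422, -0.55036928,  0.0276245 ],
       [-0.26035304,  0.34957072, -0.90000923],
       [ 0.48568072, -0.75821762, -0.43499458]]), 't': array([0.56033052, 0.22449853, 1.2554651 ])} [-0.08373055  1.18182635  0.73269241]
top {'fx': 360.68626503065263, 'fy': 360.68626503065263, 'cx': 259.0748452050328, 'cy': 195.95383674390112, 'R': array([[ 0.10355738, -0.99461948, -0.00282137],
       [-0.92955167, -0.09577274, -0.35603549],
       [ 0.35384962,  0.03949271, -0.93446818]]), 't': array([0.0497734 , 0.60490226, 0.9847859 ])} [0.20866739 0.06854687 1.13575818]
```

View pics/scene0.png

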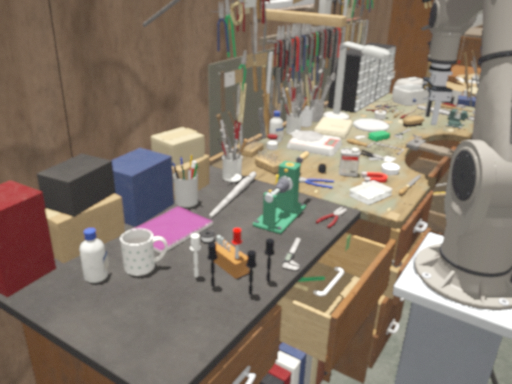

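View pics/top0.png

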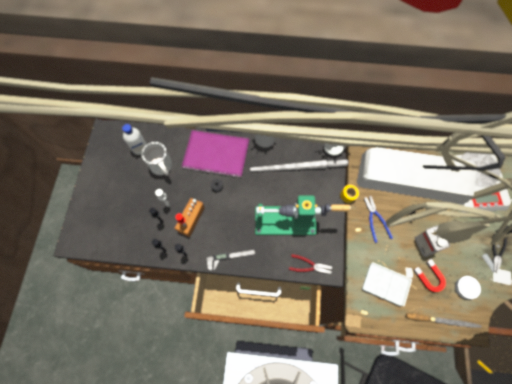

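Scene view: the red pin head is at about (237,235), and the winder's headstock at (288,175). In the top view the pin is at about (180,217), the brass bush at (306,204), and the crank handle at (340,208). The black and white look-alikes stand around the rack.

```bash
cat > h.py <<'E'
import cv2,numpy as np
from cell import arm
def ray(n,u,v):
    c=arm.get_calibration(n);R=np.array(c["R"]);t=np.array(c["t"])
    d=R.T@np.array([(u-c["cx"])/c["fx"],(v-c["cy"])/c["fy"],1]);return -R.T@t,d/np.linalg.norm(d)
def plane(n,u,v,z):
    o,d=ray(n,u,v);return o+d*(z-o[2])/d[2]
def proj(n,X):
    c=arm.get_calibration(n);p=np.array(c["R"])@np.array(X)+np.array(c["t"]);return np.array([c["fx"]*p[0]/p[2]+c["cx"],c["fy"]*p[1]/p[2]+c["cy"]])
def tri(a,b):
    A=np.zeros((3,3));B=np.zeros(3);L=[]
    for n,p in(("scene",a),("top",b)):
        o,d=ray(n,*p);M=np.eye(3)-np.outer(d,d);A+=M;B+=M@o;L.append((o,M))
    X=np.linalg.solve(A,B);return X,[round(1000*float(np.linalg.norm(M@(X-o))),1) for o,M in L]
def blobs(im,lo,hi,box,amin=6):
    hsv=cv2.cvtColor(im,cv2.COLOR_RGB2HSV_FULL);x0,y0,x1,y1=box
    h=hsv[...,0].astype(int);h=np.where(h>235,h-256,h);m=np.zeros(h.shape,np.uint8)
    s,v=hsv[...,1],hsv[...,2]
    m[(h>=lo[0])&(h<=hi[0])&(s>=lo[1])&(s<=hi[1])&(v>=lo[2])&(v<=hi[2])]=1
    k=np.zeros_like(m);k[y0:y1,x0:x1]=1
    n,l,st,c=cv2.connectedComponentsWithStats(m*k)
    return [(st[i].tolist(),c[i].round(2).tolist()) for i in range(1,n) if st[i][4]>=amin]
def crop(im,box,f,name):
    x0,y0,x1,y1=box;cv2.imwrite(name,cv2.resize(im[y0:y1,x0:x1,::-1],None,fx=f,fy=f,interpolation=cv2.INTER_CUBIC))
E
python3 - <<'E'
from h import *
S=cv2.imread("pics/scene0.png")[:,:,::-1].copy();T=cv2.imread("pics/top0.png")[:,:,::-1].copy()
print("red",blobs(S,(-15,150,80),(12,255,255),(215,215,260,265)),blobs(T,(-15,150,80),(12,255,255),(165,200,210,235)))
print("wood",blobs(T,(13,60,80),(40,255,255),(160,190,215,245)),blobs(S,(13,60,80),(40,255,255),(205,230,255,285)))
print("brass",blobs(T,(20,90,80),(50,255,255),(295,190,360,220)),blobs(S,(15,60,80),(50,255,255),(255,155,315,235)))
a=np.hstack([cv2.resize(S[150:290,190:310],None,fx=3.3,fy=3.3,interpolation=2),cv2.resize(T[180:250,240:360],None,fx=3.3,fy=6.6,interpolation=2)])
cv2.imwrite("pics/c1.png",a[:,:,::-1]);print(a.shape)
E
```

```text
red [([232, 228, 9, 16, 112], [236.48, 235.73])] [([175, 213, 11, 12, 80], [179.91, 218.1])]
wood [([174, 197, 31, 39, 620], [190.1, 216.39])] [([214, 242, 36, 37, 869], [231.28, 260.21])]
brass [([331, 190, 29, 30, 580], [348.98, 203.78]), ([302, 201, 10, 8, 63], [306.43, 204.51]), ([296, 204, 3, 4, 8], [297.0, 205.5]), ([315, 204, 3, 3, 6], [315.83, 205.17])] [([255, 155, 35, 30, 698], [267.97, 167.6]), ([300, 155, 15, 23, 307], [307.23, 166.17]), ([286, 162, 8, 4, 23], [289.52, 163.91]), ([284, 168, 4, 4, 14], [285.5, 169.71]), ([298, 183, 17, 14, 173], [306.61, 189.11]), ([268, 189, 4, 3, 10], [269.5, 190.0])]
(462, 792, 3)
```

View pics/c1.png

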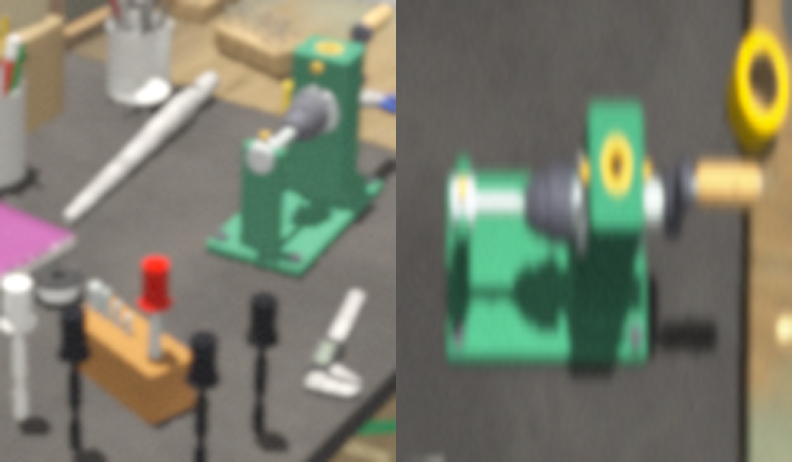

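The crops show the brass bush on the headstock top (scene about (289.5,164), top (306.4,204.5)). The handle reaches right of the headstock in the top view, with its centre at about (340,207), so the crank is roughly up. The pin stands in the rack.

Run:
```python
from h import *
np.set_printoptions(precision=4,suppress=True)
S=cv2.imread("pics/scene0.png")[:,:,::-1].copy();T=cv2.imread("pics/top0.png")[:,:,::-1].copy()
print("pin",tri((236.48,235.73),(179.91,218.1)),plane("scene",236.48,235.73,.105),plane("top",179.91,218.1,.107))
print("bush",tri((289.5,163.9),(306.43,204.5)),plane("scene",289.5,163.9,.159),plane("top",306.43,204.5,.159))
# handle: wood colour, value-split in tight boxes
print("hT",blobs(T,(13,60,120),(40,255,255),(326,200,350,214)));print("hS",blobs(S,(13,90,120),(40,255,255),(298,148,312,162)))
hb=plane("top",306.43,204.5,.159)
print("green base",blobs(T,(85,90,60),(130,255,255),(250,190,325,240),50))
# base corners (z=.012) from top crop
for p in [(376,174),(376+0,0)][:0]: pass
for u,v in [(254.9,233.8),(317,234.5)]: print("base front",plane("top",u,v,.012))
for (u,v) in [(336,206.9),(340,207),(352,208)]: print("handle",plane("top",u,v,.155),plane("top",u,v,.15))
for n in ("scene","top"): print(n,[proj(n,hb+np.array([0,-.096,-.054+.05*1])+0*hb).round(1)], proj(n,hb+[0,-.1225,-.004]).round(1),proj(n,hb+[0,-.07,-.004]).round(1))
```

```text
pin (array([0.5048, 0.3404, 0.1056]), [0.8, 0.8]) [0.5063 0.3396 0.105 ] [0.5037 0.3397 0.107 ]
bush (array([ 0.5673, -0.0279,  0.1589]), [0.9, 0.9]) [ 0.5682 -0.0279  0.159 ] [ 0.5663 -0.0281  0.159 ]
hT [([346, 200, 4, 2, 6], [347.83, 200.33]), ([331, 204, 19, 10, 155], [340.37, 207.61])]
hS [([303, 154, 5, 5, 14], [305.21, 156.07])]
green base [([255, 195, 62, 40, 1410], [287.87, 221.36])]
base front [0.5037 0.1159 0.012 ]
base front [ 0.5218 -0.0821  0.012 ]
handle [ 0.5692 -0.1135  0.155 ] [ 0.5711 -0.1144  0.15  ]
handle [ 0.5701 -0.1249  0.155 ] [ 0.5719 -0.1259  0.15  ]
handle [ 0.5706 -0.1592  0.155 ] [ 0.5724 -0.1604  0.15  ]
scene [array([304.7, 155.9])] [308.5 153.5] [300.9 158.3]
top [array([339.7, 208.2])] [349.  209.1] [330.6 207.3]
```

```bash
python3 -m handwheel '{"travel":[[30,44,3],[60,88,6],[90,132,9],[120,176,12],[150,220,15]],"spin":[0.12,0.24,0.36,0.48,0.6],"jaw":[-1,-1,-1,-1,-1]}'
python3 -m handwheel '{"travel":[[30,44,3],[60,88,6],[86,132,9],[86,190,9],[81,250,9]],"spin":[0.12,0.24,0.36,0.48,0.594],"jaw":[-1,-1,-1,-1,-1]}'
python3 -m handwheel '{"travel":[[-4,58,0],[-8,116,0],[-12,174,0],[-15,232,0],[-18,290,0]],"spin":[0,0,0,0,0],"jaw":[-1,-1,-1,-1,-1]}'
python3 -m handwheel '{"travel":[[-4,60,0],[-8,120,0],[-12,182,0],[-12,182,-40],[-12,182,-70]],"spin":[0,0,0,0,0],"jaw":[-1,-1,-1,-1,-1]}'
python3 -c "
from h import *
np.set_printoptions(precision=4,suppress=True)
s=arm.state();print(s['joint_positions'],s['tool_pos'],s['eef_rot'],s['force'])"
```

```text
t: 0.72
tool_pos: [0.455, -0.3808, 0.2284]
eef_rot: [[0.479, 0.878, -0.0], [0.878, -0.479, 0.0], [-0.0, -0.0, -1.0]]
force: [1.0, -0.4, 0.2]
grip_width: 0.0936
finger_force: 0.0
t: 1.35
tool_pos: [0.5352, -0.1306, 0.237]
eef_rot: [[-0.095, 0.996, -0.001], [0.996, 0.095, 0.0], [0.0, -0.001, -1.0]]
force: [0.3, 0.3, 0.7]
grip_width: 0.0938
finger_force: 0.0
t: 1.98
tool_pos: [0.5169, 0.1592, 0.2374]
eef_rot: [[-0.09, 0.996, 0.0], [0.996, 0.09, -0.0], [-0.0, 0.0, -1.0]]
force: [0.6, -0.1, 0.2]
grip_width: 0.0941
finger_force: 0.0
t: 2.6
tool_pos: [0.5045, 0.3401, 0.1657]
eef_rot: [[-0.092, 0.996, -0.001], [0.996, 0.092, -0.0], [-0.0, -0.001, -1.0]]
force: [2.1, -0.5, 0.3]
grip_width: 0.0941
finger_force: 0.0
[-13.5304  24.4507 -34.0828 101.7812  15.729   58.6328 -48.2146] [0.5045 0.3401 0.1657] [[-0.0924  0.9957 -0.0012]
 [ 0.9957  0.0924 -0.0005]
 [-0.0004 -0.0012 -1.    ]] [ 2.0741 -0.4985  0.3395]
```

```bash
python3 -m handwheel '{"travel":[[0,0,-30],[0,0,-55],[0,0,-63],[0,0,-63],[0,0,-63]],"spin":[0,0,0,0,0],"jaw":[-1,-1,-1,-1,0.5]}'
python3 -m handwheel '{"travel":[[0,0,0],[0,0,0],[0,0,0],[0,0,0],[0,0,0]],"spin":[0,0,0,0,0],"jaw":[1,1,1,1,1]}'
python3 -m handwheel '{"travel":[[0,0,8],[0,0,18],[0,0,28],[0,0,38],[0,0,50]],"spin":[0,0,0,0,0],"jaw":[1,1,1,1,1]}'
```

```text
t: 3.22
tool_pos: [0.5058, 0.3399, 0.1055]
eef_rot: [[-0.091, 0.996, 0.001], [0.996, 0.091, 0.001], [0.001, 0.001, -1.0]]
force: [0.5, 0.9, -0.0]
grip_width: 0.0871
finger_force: 0.0
t: 3.85
tool_pos: [0.5053, 0.3395, 0.1045]
eef_rot: [[-0.091, 0.996, -0.0], [0.996, 0.091, 0.0], [0.0, -0.0, -1.0]]
force: [0.4, 0.2, 0.2]
grip_width: 0.0374
finger_force: 0.0
t: 4.47
tool_pos: [0.5053, 0.3395, 0.1552]
eef_rot: [[-0.091, 0.996, -0.0], [0.996, 0.091, -0.0], [-0.0, -0.0, -1.0]]
force: [0.3, 0.4, -1.7]
grip_width: 0.0183
finger_force: 30.0
```

Run:
```python
from h import *
np.set_printoptions(precision=4,suppress=True)
S=arm.read_camera("scene");T=arm.read_camera("top")
for n,I in(("scene",S),("top",T)):
    u,v=proj(n,[.5053,.3395,.13]).astype(int);print(n,u,v,blobs(I,(-15,150,60),(12,255,255),(u-30,v-40,u+30,v+40)))
    globals()[n]=cv2.resize(I[v-45:v+45,u-38:u+38],None,fx=5,fy=5,interpolation=2)
cv2.imwrite("pics/g1.png",np.hstack([scene,top])[:,:,::-1])
s=arm.state();print(s['grip_width'],s['finger_force'],s['force'])
```

```text
scene 236 227 [([233, 216, 8, 16, 83], [235.9, 224.73])]
top 178 215 []
0.018297122959582555 30.00110149383545 [-0.4229 -0.2913 -1.7597]
```

View pics/g1.png

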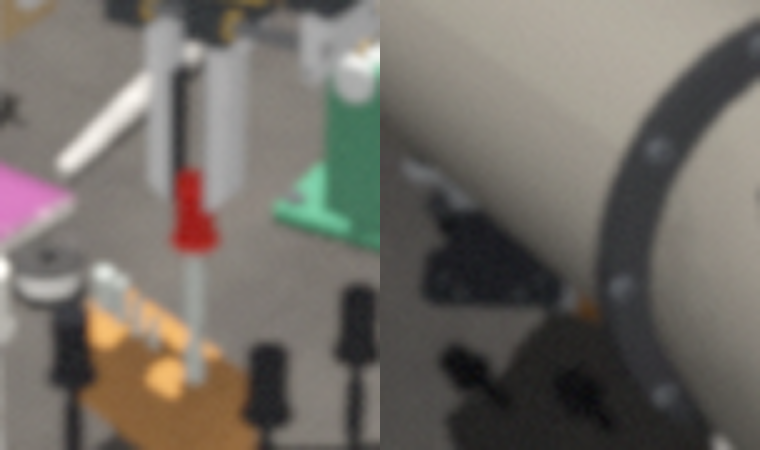

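The scene crop shows the pin held by the top of its head (flange at scene (237,231)), upright, with its point still in the rack. I'll set it back and grip it lower.

```bash
python3 -m handwheel '{"travel":[[0,0,-12],[0,0,-24],[0,0,-31],[0,0,-31],[0,0,-31]],"spin":[0,0,0,0,0],"jaw":[1,1,1,0.15,0.15]}'
python3 -m handwheel '{"travel":[[0,0,0],[0,0,-12],[0,0,-21],[0,0,-21],[0,0,-21]],"spin":[0,0,0,0,0],"jaw":[0.15,0.15,0.15,1,1]}'
python3 -m handwheel '{"travel":[[0,0,0],[0,0,0],[0,0,0],[0,0,0],[0,0,0]],"spin":[0,0,0,0,0],"jaw":[1,1,1,1,1]}'
```

```text
t: 5.2
tool_pos: [0.5055, 0.3398, 0.1236]
eef_rot: [[-0.091, 0.996, 0.0], [0.996, 0.091, 0.0], [0.0, 0.0, -1.0]]
force: [0.6, 0.4, -0.4]
grip_width: 0.0347
finger_force: 0.0
t: 5.82
tool_pos: [0.5053, 0.3397, 0.1024]
eef_rot: [[-0.091, 0.996, -0.0], [0.996, 0.091, 0.0], [0.0, -0.0, -1.0]]
force: [0.0, 0.3, -0.3]
grip_width: 0.0234
finger_force: 0.0
t: 6.45
tool_pos: [0.5054, 0.3396, 0.1026]
eef_rot: [[-0.091, 0.996, 0.0], [0.996, 0.091, 0.0], [0.0, 0.0, -1.0]]
force: [0.0, -0.4, 1.0]
grip_width: 0.0187
finger_force: 30.0
```

```bash
python3 -m handwheel '{"travel":[[0,0,20],[0,0,65],[0,0,115],[0,0,165],[4,-20,205]],"spin":[0,0,0,0,0],"jaw":[1,1,1,1,1]}'
python3 -m handwheel '{"travel":[[8,-50,0],[17,-105,0],[26,-160,0],[35,-215,0],[44,-262,0]],"spin":[0,0,0,0,0],"jaw":[1,1,1,1,1]}'
python3 -m handwheel '{"travel":[[7,-40,0],[12,-70,0],[14,-85,0],[14,-85,0],[14,-85,0]],"spin":[0,0,0,0,0],"jaw":[1,1,1,1,1]}'
python3 - <<'E'
from h import *
np.set_printoptions(precision=4,suppress=True)
S=arm.read_camera("scene");T=arm.read_camera("top");p=arm.state()['tool_pos'];print(p)
for n,I in(("scene",S),("top",T)):
    u,v=proj(n,[p[0],p[1],.2]).astype(int);print(n,u,v,blobs(I,(-15,150,60),(12,255,255),(u-30,v-45,u+30,v+40)),blobs(I,(15,90,80),(50,255,255),(u-25,v-25,u+25,v+30)))
    globals()[n]=cv2.resize(I[v-45:v+45,u-38:u+38],None,fx=5,fy=5,interpolation=2)
cv2.imwrite("pics/g2.png",np.hstack([scene,top])[:,:,::-1])
E
```

```text
t: 7.08
tool_pos: [0.5085, 0.3208, 0.311]
eef_rot: [[-0.094, 0.996, 0.001], [0.996, 0.094, 0.002], [0.002, 0.001, -1.0]]
force: [0.3, 1.1, -2.0]
grip_width: 0.019
finger_force: 30.0
t: 7.7
tool_pos: [0.5532, 0.0555, 0.309]
eef_rot: [[-0.09, 0.996, 0.001], [0.996, 0.09, -0.0], [-0.0, 0.001, -1.0]]
force: [0.8, 0.6, -1.2]
grip_width: 0.019
finger_force: 30.0
t: 8.32
tool_pos: [0.5672, -0.0259, 0.3078]
eef_rot: [[-0.093, 0.996, 0.0], [0.996, 0.093, 0.0], [0.0, 0.0, -1.0]]
force: [0.4, 0.5, -1.7]
grip_width: 0.0191
finger_force: 30.0
[ 0.5672 -0.026   0.3077]
scene 290 151 [([289, 111, 4, 12, 35], [290.97, 116.31])] [([266, 126, 3, 9, 16], [266.69, 129.62]), ([304, 155, 4, 4, 9], [305.11, 156.11]), ([265, 163, 14, 18, 146], [271.76, 170.81]), ([286, 163, 7, 4, 17], [289.12, 164.47]), ([284, 169, 4, 3, 11], [285.64, 169.91])]
top 307 199 [] [([302, 201, 9, 8, 52], [305.75, 204.98]), ([295, 204, 4, 4, 11], [296.82, 205.45]), ([315, 204, 3, 3, 6], [315.83, 205.17])]
```

View pics/g2.png

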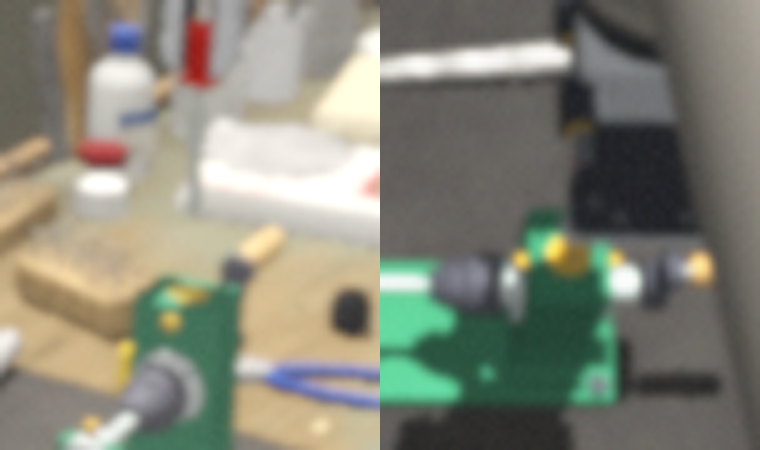

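The scene crop shows the pin hanging above the bush: point at about (290,148), flange at about (292,123). The top camera is blocked by the hand, so I'll compare against the projection.

Run:
```python
from h import *
np.set_printoptions(precision=4,suppress=True)
for z in (.21,.294,.33): print(z,proj("scene",[.5672,-.026,z]))
print(proj("scene",[.5673,-.0279,.159]),proj("scene",[.5673,-.0279,.155]))
S=cv2.imread("pics/g2.png")[:,:380,::-1]
for v in range(125,149,3):   # stem row profile, original px
    r=S[(v-106)*5+2,(284-252)*5:(298-252)*5:5].sum(1)//3;print(v,r)
```

```text
0.21 [290.4627 148.6218]
0.294 [292.1583 121.97  ]
0.33 [292.912 110.124]
[289.7524 163.962 ] [289.6759 165.1602]
125 [130 120 131 152 162 163 162 159 159 166 171 175 175 174]
128 [127 139 152 161 165 163 161 158 160 165 173 178 180 177]
131 [153 152 158 168 172 168 160 157 162 179 206 227 238 240]
134 [156 153 153 156 158 159 158 160 174 201 225 234 235 236]
137 [164 165 167 166 166 164 159 165 187 215 231 238 240 240]
140 [166 167 169 170 171 169 165 179 217 248 255 255 255 254]
143 [169 171 173 180 193 196 180 173 192 218 232 236 237 240]
146 [174 175 179 192 199 190 173 165 175 190 199 202 202 203]
```

```bash
python3 -m handwheel '{"travel":[[0,-1,-15],[0,-2,-30],[0,-2,-45],[0,-2,-50],[0,-2,-53]],"spin":[0,0,0,0,0],"jaw":[1,1,1,1,1]}'
python3 -m handwheel '{"travel":[[0,0,-2],[0,0,-4],[0,0,-5],[0,0,-6],[0,0,-6]],"spin":[0,0,0,0,0],"jaw":[1,1,1,1,1]}'
```

```text
t: 9.05
tool_pos: [0.5674, -0.0294, 0.2541]
eef_rot: [[-0.091, 0.996, -0.0], [0.996, 0.091, 0.0], [0.0, -0.0, -1.0]]
force: [-0.3, 0.5, -0.9]
grip_width: 0.0191
finger_force: 30.0
t: 9.68
tool_pos: [0.5674, -0.0293, 0.2485]
eef_rot: [[-0.091, 0.996, 0.0], [0.996, 0.091, 0.0], [0.0, 0.0, -1.0]]
force: [0.5, 1.0, -1.9]
grip_width: 0.0188
finger_force: 30.0
```

```bash
python3 -m handwheel '{"travel":[[0,1,-1],[0,1,-2.5],[0,1,-4],[0,1,-5.5],[0,1,-7]],"spin":[0,0,0,0,0],"jaw":[1,1,1,1,1]}'
python3 -m handwheel '{"travel":[[0,0,-2],[0,0,-4],[0,0,-6],[0,0,-8],[0,0,-10]],"spin":[0,0,0,0,0],"jaw":[1,1,1,1,1]}'
```

```text
t: 10.3
tool_pos: [0.5674, -0.0284, 0.2414]
eef_rot: [[-0.091, 0.996, -0.0], [0.996, 0.091, 0.0], [0.0, -0.0, -1.0]]
force: [0.2, 0.5, -0.6]
grip_width: 0.0189
finger_force: 30.0
t: 10.92
tool_pos: [0.5673, -0.0285, 0.2313]
eef_rot: [[-0.091, 0.996, -0.0], [0.996, 0.091, -0.0], [0.0, -0.0, -1.0]]
force: [-0.4, 1.5, 1.2]
grip_width: 0.0189
finger_force: 30.0
```

```bash
python3 -m handwheel '{"travel":[[0,0,-2],[0,0,-4],[0,0,-6],[0,0,-8],[0,0,-9]],"spin":[0,0,0,0,0],"jaw":[1,1,1,1,1]}'
python3 -m handwheel '{"travel":[[0,0,-1],[0,0,-2],[0,0,-3],[0,0,-3.5],[0,0,-3.5]],"spin":[0,0,0,0,0],"jaw":[1,1,1,1,1]}'
```

```text
t: 11.55
tool_pos: [0.5673, -0.0285, 0.2223]
eef_rot: [[-0.091, 0.996, -0.0], [0.996, 0.091, 0.0], [0.0, -0.0, -1.0]]
force: [-0.5, 0.6, -1.7]
grip_width: 0.0188
finger_force: 30.0
t: 12.18
tool_pos: [0.5674, -0.0285, 0.219]
eef_rot: [[-0.091, 0.996, -0.0], [0.996, 0.091, -0.0], [-0.0, -0.0, -1.0]]
force: [0.1, 0.3, -1.2]
grip_width: 0.0192
finger_force: 30.0
```

```bash
python3 -m handwheel '{"travel":[[0,0,-0.5],[0,0,-1],[0,0,-1.5],[0,0,-1.5],[0,0,-1.5]],"spin":[0,0,0,0,0],"jaw":[1,1,1,1,1]}'
```

```text
t: 12.8
tool_pos: [0.5674, -0.0285, 0.2175]
eef_rot: [[-0.091, 0.996, 0.0], [0.996, 0.091, -0.0], [-0.0, 0.0, -1.0]]
force: [0.3, -0.2, -0.1]
grip_width: 0.0184
finger_force: 30.0
```

```bash
python3 -m handwheel '{"travel":[[0,0,0],[0,0,0],[0,0,0],[0,0,0],[0,0,10]],"spin":[0,0,0,0,0],"jaw":[0.2,0.2,0.2,0.2,0.2]}'
python3 -m handwheel '{"travel":[[0,0,20],[0,0,40],[0,-20,50],[0,-60,50],[0,-96,50]],"spin":[0,0,0,0,0],"jaw":[0.2,0.2,0.2,0.2,0.2]}'
python3 - <<'E'
from h import *
np.set_printoptions(precision=4,suppress=True)
S=arm.read_camera("scene");T=arm.read_camera("top")
u,v=proj("scene",[.5673,-.028,.222]);print("pred centre",u,v,"seat",proj("scene",[.5673,-.028,.204]))
u=int(u);v=int(v)
print(blobs(S,(-15,150,60),(12,255,255),(u-15,v-20,u+15,v+25)))
print("handle",blobs(S,(13,90,120),(40,255,255),(298,148,312,162)))
a=cv2.resize(S[120:210,252:328],None,fx=5,fy=5,interpolation=2);b=cv2.resize(T[160:250,275:351],None,fx=5,fy=5,interpolation=2)
cv2.imwrite("pics/g3.png",np.hstack([a,b])[:,:,::-1])
E
```

```text
t: 13.42
tool_pos: [0.5669, -0.0285, 0.2273]
eef_rot: [[-0.091, 0.996, -0.001], [0.996, 0.091, 0.0], [0.0, -0.001, -1.0]]
force: [0.8, -0.9, 0.1]
grip_width: 0.0375
finger_force: 0.0
t: 14.05
tool_pos: [0.5674, -0.1256, 0.2785]
eef_rot: [[-0.091, 0.996, 0.001], [0.996, 0.091, -0.0], [-0.0, 0.001, -1.0]]
force: [-0.1, -0.4, 0.9]
grip_width: 0.0377
finger_force: 0.0
pred centre 290.99842743653784 144.70325388950823 seat [290.6423 150.2764]
[([287, 139, 5, 12, 50], [289.32, 144.72])]
handle [([302, 153, 6, 6, 24], [304.42, 155.58])]
```

View pics/g3.png

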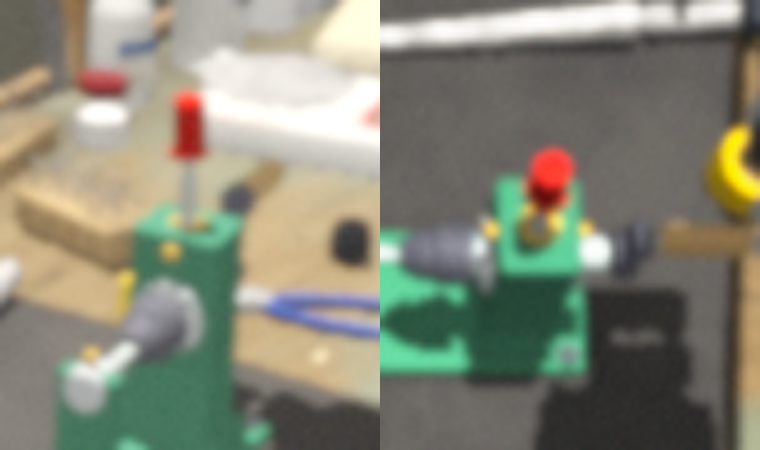

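The pin stands upright in the bush with its head at scene (289,145), exactly where a point on the spindle should put it. The handle shows at top (340,207.5), leaning about 8° toward the robot. Next is gripping the handle from above.

```bash
python3 -m handwheel '{"travel":[[1,0,-30],[1,0,-65],[1,0,-100],[1,0,-125],[1,0,-135]],"spin":[0,0,0,0,0],"jaw":[0.2,0.2,0.2,0.2,0.2]}'
python3 -m handwheel '{"travel":[[0,0,0],[0,0,0],[0,0,0],[0,0,0],[0,0,0]],"spin":[0,0,0,0,0],"jaw":[1,1,1,1,1]}'
cat > look.py <<'E'
from h import *
s=arm.state();S=arm.read_camera("scene");b=max(blobs(S,(-15,150,60),(12,255,255),(276,122,306,180)),key=lambda q:q[0][4],default=None)
p=s['tool_pos'];ax,az=.576,.105;th=np.degrees(np.arctan2(p[0]-ax,p[2]+.011-az))
print("  th %.1f r %.1f F %s grip %.1f pin %s"%(th,1e3*np.hypot(p[0]-ax,p[2]+.011-az),s['force'].round(1),s['finger_force'],b and (b[1],b[0][1],b[0][3])))
# stop the chain: pin head lower than 145.7 (drop) or large force
import sys;sys.exit(1 if (b is None or b[1][1]>145.6 or np.linalg.norm(s['force'])>float(sys.argv[1])) else 0)
E
python3 look.py 15
```

```text
t: 14.78
tool_pos: [0.568, -0.1238, 0.1417]
eef_rot: [[-0.091, 0.996, -0.001], [0.996, 0.091, 0.001], [0.001, -0.001, -1.0]]
force: [-0.4, -0.3, 0.6]
grip_width: 0.0374
finger_force: 0.0
t: 15.4
tool_pos: [0.5689, -0.1245, 0.1433]
eef_rot: [[-0.091, 0.996, 0.001], [0.996, 0.091, -0.0], [-0.0, 0.001, -1.0]]
force: [-0.1, 0.3, 7.5]
grip_width: 0.0182
finger_force: 30.0
  th -8.2 r 49.8 F [-0.1  0.3  7.5] grip 30.0 pin ([289.27, 144.65], 139, 12)
```

Run:
```python
import numpy as np
r=np.radians;t0=-8.2
for a in range(-8,-168,-1) if 0 else [-8.2]+list(range(-9,-165,-1)):
    dx=50*(np.sin(r(a))-np.sin(r(t0)));print("%g:%.1f,%.1f,%.1f"%(a,dx,.09*dx,50*(np.cos(r(a))-np.cos(r(t0)))),end="  ")
```

```text
-8.2:0.0,0.0,0.0  -9:-0.7,-0.1,-0.1  -10:-1.6,-0.1,-0.2  -11:-2.4,-0.2,-0.4  -12:-3.3,-0.3,-0.6  -13:-4.1,-0.4,-0.8  -14:-5.0,-0.4,-1.0  -15:-5.8,-0.5,-1.2  -16:-6.7,-0.6,-1.4  -17:-7.5,-0.7,-1.7  -18:-8.3,-0.7,-1.9  -19:-9.1,-0.8,-2.2  -20:-10.0,-0.9,-2.5  -21:-10.8,-1.0,-2.8  -22:-11.6,-1.0,-3.1  -23:-12.4,-1.1,-3.5  -24:-13.2,-1.2,-3.8  -25:-14.0,-1.3,-4.2  -26:-14.8,-1.3,-4.5  -27:-15.6,-1.4,-4.9  -28:-16.3,-1.5,-5.3  -29:-17.1,-1.5,-5.8  -30:-17.9,-1.6,-6.2  -31:-18.6,-1.7,-6.6  -32:-19.4,-1.7,-7.1  -33:-20.1,-1.8,-7.6  -34:-20.8,-1.9,-8.0  -35:-21.5,-1.9,-8.5  -36:-22.3,-2.0,-9.0  -37:-23.0,-2.1,-9.6  -38:-23.7,-2.1,-10.1  -39:-24.3,-2.2,-10.6  -40:-25.0,-2.3,-11.2  -41:-25.7,-2.3,-11.8  -42:-26.3,-2.4,-12.3  -43:-27.0,-2.4,-12.9  -44:-27.6,-2.5,-13.5  -45:-28.2,-2.5,-14.1  -46:-28.8,-2.6,-14.8  -47:-29.4,-2.6,-15.4  -48:-30.0,-2.7,-16.0  -49:-30.6,-2.8,-16.7  -50:-31.2,-2.8,-17.3  -51:-31.7,-2.9,-18.0  -52:-32.3,-2.9,-18.7  -53:-32.8,-3.0,-19.4  -54:-33.3,-3.0,-20.1  -55:-33.8,-3.0,-20.8  -56:-34.3,-3.1,-21.5  -57:-34.8,-3.1,-22.3  -58:-35.3,-3.2,-23.0  -59:-35.7,-3.2,-23.7  -
[... 1668 characters left out ...]
8.8,-2.6,-84.2  -135:-28.2,-2.5,-84.8  -136:-27.6,-2.5,-85.5  -137:-27.0,-2.4,-86.1  -138:-26.3,-2.4,-86.6  -139:-25.7,-2.3,-87.2  -140:-25.0,-2.3,-87.8  -141:-24.3,-2.2,-88.3  -142:-23.7,-2.1,-88.9  -143:-23.0,-2.1,-89.4  -144:-22.3,-2.0,-89.9  -145:-21.5,-1.9,-90.4  -146:-20.8,-1.9,-90.9  -147:-20.1,-1.8,-91.4  -148:-19.4,-1.7,-91.9  -149:-18.6,-1.7,-92.3  -150:-17.9,-1.6,-92.8  -151:-17.1,-1.5,-93.2  -152:-16.3,-1.5,-93.6  -153:-15.6,-1.4,-94.0  -154:-14.8,-1.3,-94.4  -155:-14.0,-1.3,-94.8  -156:-13.2,-1.2,-95.2  -157:-12.4,-1.1,-95.5  -158:-11.6,-1.0,-95.8  -159:-10.8,-1.0,-96.2  -160:-10.0,-0.9,-96.5  -161:-9.1,-0.8,-96.8  -162:-8.3,-0.7,-97.0  -163:-7.5,-0.7,-97.3  -164:-6.7,-0.6,-97.6
```

```bash
python3 -m handwheel '{"travel":[[-2.4,-0.2,-0.5],[-5,-0.4,-1],[-7.5,-0.7,-1.7],[-9.1,-0.8,-2.2],[-10,-0.9,-2.5]],"spin":[0,0,0,0,0],"jaw":[1,1,1,1,1]}' | grep tool_pos && python3 look.py 20 &&
python3 -m handwheel '{"travel":[[-0.8,0,-0.3],[-1.6,-0.1,-0.6],[-2.4,-0.2,-1.0],[-3.2,-0.3,-1.4],[-4,-0.4,-1.7]],"spin":[0,0,0,0,0],"jaw":[1,1,1,1,1]}' | grep tool_pos && python3 look.py 20 &&
python3 -m handwheel '{"travel":[[-0.8,0,-0.3],[-1.6,-0.1,-0.7],[-2.4,-0.2,-1.1],[-3.1,-0.3,-1.6],[-3.9,-0.3,-2.0]],"spin":[0,0,0,0,0],"jaw":[1,1,1,1,1]}' | grep tool_pos && python3 look.py 20
```

```text
tool_pos: [0.5585, -0.1255, 0.1405]
  th -20.7 r 49.7 F [-1.8  0.3  5.3] grip 30.0 pin ([288.45, 144.59], 139, 12)
tool_pos: [0.5544, -0.1259, 0.1388]
  th -25.7 r 49.7 F [-0.7  0.3  5.7] grip 30.0 pin ([288.5, 144.68], 139, 12)
tool_pos: [0.5503, -0.1263, 0.1365]
  th -31.2 r 49.6 F [-1.2 -1.6  4.5] grip 30.0 pin ([288.5, 144.68], 139, 12)
```

```bash
python3 -m handwheel '{"travel":[[-0.7,0,-0.4],[-1.5,-0.1,-0.9],[-2.2,-0.2,-1.4],[-2.9,-0.3,-1.8],[-3.6,-0.3,-2.3]],"spin":[0,0,0,0,0],"jaw":[1,1,1,1,1]}' | grep tool_pos && python3 look.py 15 &&
python3 -m handwheel '{"travel":[[-0.7,0,-0.5],[-1.4,-0.1,-1.0],[-2.1,-0.2,-1.6],[-2.8,-0.3,-2.1],[-3.5,-0.4,-2.7]],"spin":[0,0,0,0,0],"jaw":[1,1,1,1,1]}' | grep tool_pos && python3 look.py 15 &&
python3 -m handwheel '{"travel":[[-0.7,0,-0.5],[-1.3,-0.1,-1.1],[-2.0,-0.2,-1.7],[-2.6,-0.2,-2.3],[-3.2,-0.2,-2.9]],"spin":[0,0,0,0,0],"jaw":[1,1,1,1,1]}' | grep tool_pos && python3 look.py 15 &&
python3 -m handwheel '{"travel":[[-0.6,0,-0.6],[-1.2,-0.1,-1.2],[-1.8,-0.2,-1.9],[-2.4,-0.3,-2.6],[-3.0,-0.3,-3.2]],"spin":[0,0,0,0,0],"jaw":[1,1,1,1,1]}' | grep tool_pos && python3 look.py 15 &&
python3 -m handwheel '{"travel":[[-0.5,0,-0.7],[-1.1,-0.1,-1.4],[-1.6,-0.2,-2.1],[-2.1,-0.2,-2.8],[-2.6,-0.2,-3.5]],"spin":[0,0,0,0,0],"jaw":[1,1,1,1,1]}' | grep tool_pos && python3 look.py 15 &&
python3 -m handwheel '{"travel":[[-0.5,0,-0.7],[-1.0,-0.1,-1.4],[-1.5,-0.2,-2.2],[-1.9,-0.2,-2.9],[-2.4,-0.3,-3.7]],"spin":[0,0,0,0,0],"jaw":[1,1,1,1,1]}' | grep tool_pos && python3 look.py 15
```

```text
tool_pos: [0.5467, -0.1266, 0.134]
  th -36.2 r 49.6 F [-2.5 -3.2  5.1] grip 30.0 pin ([288.45, 144.78], 139, 12)
tool_pos: [0.5433, -0.127, 0.1312]
  th -41.3 r 49.5 F [-1.8 -4.6  3.1] grip 30.0 pin ([288.5, 144.7], 139, 12)
tool_pos: [0.5402, -0.1272, 0.1283]
  th -46.2 r 49.6 F [-1.9 -5.4  2.1] grip 30.0 pin ([288.5, 144.68], 139, 12)
tool_pos: [0.5373, -0.1275, 0.1251]
  th -51.2 r 49.6 F [ 0.5 -6.1  1.9] grip 30.0 pin ([288.47, 144.8], 139, 12)
tool_pos: [0.5348, -0.1277, 0.1216]
  th -56.1 r 49.6 F [ 0.7 -6.2  0.2] grip 30.0 pin ([288.45, 144.78], 139, 12)
tool_pos: [0.5326, -0.1279, 0.118]
  th -61.1 r 49.5 F [ 1.4 -5.4 -0.2] grip 30.0 pin ([288.45, 144.78], 139, 12)
```

```bash
python3 -m handwheel '{"travel":[[-0.4,0,-0.8],[-0.8,-0.1,-1.6],[-1.2,-0.2,-2.4],[-1.6,-0.3,-3.1],[-2.0,-0.3,-3.9]],"spin":[0,0,0,0,0],"jaw":[1,1,1,1,1]}' | grep tool_pos && python3 look.py 15 &&
python3 -m handwheel '{"travel":[[-0.4,0,-0.8],[-0.8,-0.1,-1.6],[-1.1,-0.2,-2.4],[-1.4,-0.3,-3.2],[-1.7,-0.3,-4.0]],"spin":[0,0,0,0,0],"jaw":[1,1,1,1,1]}' | grep tool_pos && python3 look.py 15 &&
python3 -m handwheel '{"travel":[[-0.3,0,-0.8],[-0.6,-0.1,-1.6],[-0.8,-0.2,-2.5],[-1.1,-0.3,-3.3],[-1.3,-0.3,-4.1]],"spin":[0,0,0,0,0],"jaw":[1,1,1,1,1]}' | grep tool_pos && python3 look.py 15 &&
python3 -m handwheel '{"travel":[[-0.2,0,-0.8],[-0.4,-0.1,-1.7],[-0.6,-0.2,-2.6],[-0.8,-0.2,-3.4],[-0.9,-0.2,-4.3]],"spin":[0,0,0,0,0],"jaw":[1,1,1,1,1]}' | grep tool_pos && python3 look.py 15 &&
python3 -m handwheel '{"travel":[[-0.2,0,-0.8],[-0.3,0,-1.7],[-0.4,-0.1,-2.6],[-0.5,-0.1,-3.4],[-0.6,-0.1,-4.3]],"spin":[0,0,0,0,0],"jaw":[1,1,1,1,1]}' | grep tool_pos && python3 look.py 15 &&
python3 -m handwheel '{"travel":[[-0.1,0,-0.9],[-0.1,0,-1.7],[-0.2,0,-2.6],[-0.2,0,-3.5],[-0.2,0,-4.4]],"spin":[0,0,0,0,0],"jaw":[1,1,1,1,1]}' | grep tool_pos && python3 look.py 15
```

```text
tool_pos: [0.5307, -0.1281, 0.1141]
  th -66.1 r 49.5 F [ 2.8 -5.4 -1. ] grip 30.0 pin ([288.55, 144.59], 139, 12)
tool_pos: [0.5292, -0.1283, 0.1101]
  th -71.0 r 49.5 F [ 3.8 -5.1 -0.8] grip 30.0 pin ([288.45, 144.61], 139, 12)
tool_pos: [0.528, -0.1284, 0.1061]
  th -75.8 r 49.5 F [ 4.9 -3.8 -0.1] grip 30.0 pin ([288.65, 144.43], 139, 12)
tool_pos: [0.5272, -0.1285, 0.1018]
  th -80.9 r 49.4 F [ 4.4 -3.2  0.3] grip 30.0 pin ([288.65, 144.29], 139, 12)
tool_pos: [0.5267, -0.1286, 0.0976]
  th -85.9 r 49.4 F [ 5.6 -2.4  0.5] grip 30.0 pin ([288.6, 144.62], 139, 12)
tool_pos: [0.5266, -0.1286, 0.0932]
  th -90.9 r 49.4 F [ 5.7 -2.3 -0.6] grip 30.0 pin ([291.18, 147.48], 142, 12)
```

The scene image puts the pin's head 2.9 px lower (144.6 to 147.5), so it has dropped about 8 mm into the cross-hole, and there is almost no force on the crank. I'll ease it back a touch, let go and go above the pin.

```bash
python3 -m handwheel '{"travel":[[0,0,0.4],[0,0,0.7],[0,0,0.7],[0,0,0.7],[0,0,0.7]],"spin":[0,0,0,0,0],"jaw":[1,1,1,0.2,0.2]}' 
python3 -m handwheel '{"travel":[[0,0,0],[0,0,0],[0,0,40],[0,0,90],[0,0,140]],"spin":[0,0,0,0,0],"jaw":[0.2,0.2,0.2,0.2,0.2]}'
python3 -m handwheel '{"travel":[[0,0,45],[0,0,65],[10,30,65],[25,65,65],[41,100,65]],"spin":[0,0,0,0,0],"jaw":[0.2,0.2,1,1,1]}'
python3 look.py 15; python3 -c "
from h import *
print(proj('scene',[.5673,-.028,.222]),proj('scene',[.5673,-.028,.214]),proj('scene',[.5673,-.028,.177]),arm.state()['t'])"
```

```text
t: 26.2
tool_pos: [0.5252, -0.1284, 0.0935]
eef_rot: [[-0.091, 0.996, -0.001], [0.996, 0.091, 0.001], [0.001, -0.001, -1.0]]
force: [0.4, -0.1, 0.3]
grip_width: 0.0346
finger_force: 0.0
t: 26.82
tool_pos: [0.5251, -0.1288, 0.2352]
eef_rot: [[-0.091, 0.996, -0.0], [0.996, 0.091, 0.0], [0.0, -0.0, -1.0]]
force: [0.7, 0.1, 0.6]
grip_width: 0.0377
finger_force: 0.0
t: 27.45
tool_pos: [0.5667, -0.028, 0.2988]
eef_rot: [[-0.09, 0.996, 0.0], [0.996, 0.09, -0.0], [-0.0, 0.0, -1.0]]
force: [-0.1, -0.5, -0.1]
grip_width: 0.0111
finger_force: 0.0
  th -2.6 r 205.0 F [-0.1 -0.5 -0.1] grip 0.0 pin ([291.15, 148.76], 144, 10)
[290.99842744 144.70325389] [290.83968763 147.1876089 ] [290.11525771 158.52528848] 27.5
```

```bash
python3 -m handwheel '{"travel":[[0,0,-20],[0,0,-40],[0,0,-50],[0,0,-54],[0,0,-56]],"spin":[0,0,0,0,0],"jaw":[1,1,1,1,1]}' 
python3 -m handwheel '{"travel":[[0,0,-1.5],[0,0,-3],[0,0,-4.5],[0,0,-6],[0,0,-7]],"spin":[0,0,0,0,0],"jaw":[1,1,1,1,1]}'
python3 look.py 20
```

```text
t: 28.12
tool_pos: [0.5666, -0.029, 0.243]
eef_rot: [[-0.091, 0.996, 0.0], [0.996, 0.091, 0.0], [-0.0, 0.0, -1.0]]
force: [0.0, -0.3, 0.5]
grip_width: 0.0006
finger_force: 0.0
t: 28.75
tool_pos: [0.5665, -0.029, 0.2356]
eef_rot: [[-0.091, 0.996, 0.0], [0.996, 0.091, 0.0], [0.0, 0.0, -1.0]]
force: [0.2, -0.4, 0.4]
grip_width: 0.0004
finger_force: 0.5
  th -3.8 r 141.9 F [ 0.2 -0.4  0.4] grip 0.5 pin ([291.18, 149.79], 145, 10)
```

```bash
python3 -m handwheel '{"travel":[[0,0,-1.5],[0,0,-3],[0,0,-4.5],[0,0,-6],[0,0,-7]],"spin":[0,0,0,0,0],"jaw":[1,1,1,1,1]}'
python3 look.py 20
python3 -m handwheel '{"travel":[[0,0,-1.5],[0,0,-3],[0,0,-4.5],[0,0,-6],[0,0,-7]],"spin":[0,0,0,0,0],"jaw":[1,1,1,1,1]}'
python3 look.py 20
```

```text
t: 29.42
tool_pos: [0.5667, -0.0289, 0.2288]
eef_rot: [[-0.091, 0.996, 0.001], [0.996, 0.091, 0.0], [-0.0, 0.001, -1.0]]
force: [1.5, 0.1, 3.5]
grip_width: 0.0002
finger_force: 1.8
  th -4.0 r 135.1 F [1.5 0.1 3.5] grip 1.8 pin ([290.57, 152.03], 147, 10)
t: 30.1
tool_pos: [0.567, -0.0289, 0.2219]
eef_rot: [[-0.091, 0.996, 0.001], [0.996, 0.091, 0.0], [0.0, 0.001, -1.0]]
force: [4.2, -0.6, 5.6]
grip_width: 0.0004
finger_force: 2.6
  th -4.0 r 128.2 F [ 4.2 -0.6  5.6] grip 2.6 pin ([290.46, 154.29], 149, 11)
```

```bash
python3 -m handwheel '{"travel":[[0.5,0.4,-1.5],[1,0.8,-3],[1,0.8,-4.5],[1,0.8,-6],[1,0.8,-7]],"spin":[0,0,0,0,0],"jaw":[1,1,1,1,1]}'
python3 look.py 20
python3 -m handwheel '{"travel":[[0,0,-1.5],[0,0,-3],[0,0,-4.5],[0,0,-6],[0,0,-7]],"spin":[0,0,0,0,0],"jaw":[1,1,1,1,1]}'
python3 look.py 20
```

```text
t: 30.78
tool_pos: [0.5673, -0.0282, 0.2145]
eef_rot: [[-0.091, 0.996, -0.0], [0.996, 0.091, 0.0], [0.0, -0.0, -1.0]]
force: [0.6, -0.7, 0.0]
grip_width: 0.0005
finger_force: 0.0
  th -4.1 r 120.8 F [ 0.6 -0.7  0. ] grip 0.0 pin ([289.93, 157.05], 152, 11)
t: 31.45
tool_pos: [0.5674, -0.0281, 0.2075]
eef_rot: [[-0.091, 0.996, -0.0], [0.996, 0.091, 0.0], [0.0, -0.0, -1.0]]
force: [0.3, -0.2, -0.6]
grip_width: 0.0004
finger_force: 0.0
  th -4.3 r 113.9 F [ 0.3 -0.2 -0.6] grip 0.0 pin ([289.53, 160.0], 154, 12)
```

```bash
python3 -m handwheel '{"travel":[[0,0,-1],[0,0,-2],[0,0,-3],[0,0,-4],[0,0,-4.5]],"spin":[0,0,0,0,0],"jaw":[1,1,1,1,1]}'
python3 look.py 20
```

```text
t: 32.12
tool_pos: [0.5675, -0.0282, 0.2033]
eef_rot: [[-0.091, 0.996, 0.0], [0.996, 0.091, 0.0], [-0.0, 0.0, -1.0]]
force: [-2.0, 0.2, 5.8]
grip_width: 0.0005
finger_force: 3.0
  th -4.4 r 109.6 F [-2.   0.2  5.8] grip 3.0 pin ([289.53, 160.47], 155, 11)
```

Contact came at TCP z 0.2033, which is home. I'll press slightly, back off and look.

```bash
python3 -m handwheel '{"travel":[[0,0,-0.5],[0,0,-0.8],[0,0,-0.8],[0,0,5],[0,0,25]],"spin":[0,0,0,0,0],"jaw":[1,1,1,1,1]}'
python3 -m handwheel '{"travel":[[0,0,40],[0,0,90],[0,-40,110],[0,-90,110],[0,-130,110]],"spin":[0,0,0,0,0],"jaw":[1,1,1,1,1]}'
python3 -m handwheel '{"travel":[[0,0,0],[0,0,0],[0,0,0],[0,0,0],[0,0,0]],"spin":[0,0,0,0,0],"jaw":[1,1,1,1,1]}'
python3 - <<'E'
from h import *
S=arm.read_camera("scene");T=arm.read_camera("top")
print(blobs(S,(-15,150,60),(12,255,255),(276,140,306,180)),blobs(T,(-15,150,60),(12,255,255),(290,185,325,215)),[proj(n,[.5673,-.028,.177]) for n in("scene","top")],proj("scene",[.5673,-.028,.161]))
a=cv2.resize(S[120:210,252:328],None,fx=5,fy=5,interpolation=2);b=cv2.resize(T[160:250,275:351],None,fx=5,fy=5,interpolation=2)
cv2.imwrite("pics/g4.png",np.hstack([a,b])[:,:,::-1])
E
```

```text
t: 32.8
tool_pos: [0.5668, -0.0282, 0.2277]
eef_rot: [[-0.091, 0.996, -0.002], [0.996, 0.091, 0.0], [0.0, -0.002, -1.0]]
force: [0.2, 0.8, 0.3]
grip_width: 0.0005
finger_force: 0.0
t: 33.42
tool_pos: [0.5672, -0.1601, 0.3386]
eef_rot: [[-0.09, 0.996, 0.001], [0.996, 0.09, -0.0], [-0.001, 0.0, -1.0]]
force: [0.9, 0.4, -0.8]
grip_width: 0.0005
finger_force: 0.0
t: 34.05
tool_pos: [0.5675, -0.1577, 0.3382]
eef_rot: [[-0.092, 0.996, 0.0], [0.996, 0.092, 0.0], [0.0, 0.0, -1.0]]
force: [-0.0, -0.3, -0.2]
grip_width: 0.0006
finger_force: 0.0
[([287, 153, 6, 12, 52], [289.58, 158.6])] [([303, 198, 8, 10, 59], [306.93, 202.54])] [array([290.11525771, 158.52528848]), array([307.16719031, 202.05281242])] [289.80686344 163.35180846]
```

View pics/g4.png

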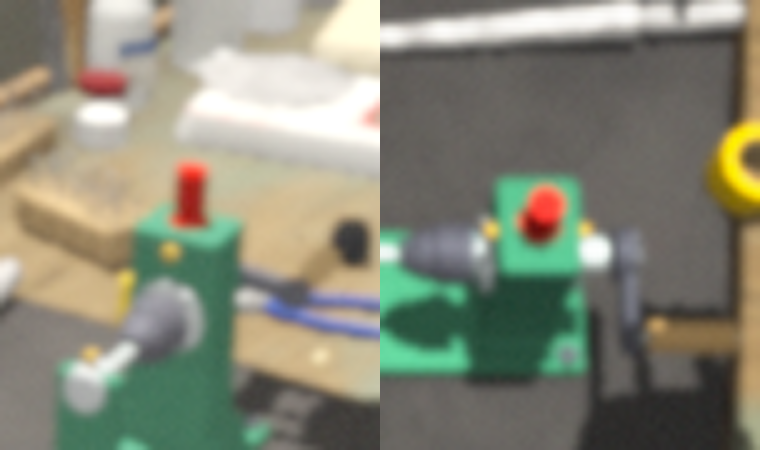

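The red head sits on the headstock: its centre is at scene (289.6,158.6) against a predicted home of (290.1,158.5). The arm is clear, so I'm handing in.

```bash
python3 -c "
from cell import arm
print(arm.hand_in())"
```

```text
the job is handed in; nothing more can be done
None
```

The job is handed in at about 34 s: the pin dropped into the cross-hole at about 83° of cranking, its head now sits on the winder, and nothing else was touched (the hand-in returned no verdict).

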